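# Index the decorating wheel to its fourth click

### The arm

A 6-joint arm with a two-finger parallel gripper is mounted at the origin on the work surface. World frame = base frame: x ahead of the robot, y to its left, z up, the work surface at z = 0. Lengths are in m, angles in rad, forces in N, time in s.
With the tool pointing down it reaches from about 0.3 to 0.85 m from the base axis. Payload 5.4 kg.
Tool frame: the origin (TCP) lies between the finger pads; the fingertips stand 11 mm ahead of it and the grasp point (between the pads) lies 8 mm behind it; z points along the fingers, y is the direction in which the jaws open and shut (so a half turn about z gives the same grasp; the last joint's range is limited). The gripper opens to 85 mm and grips with 20 to 120 N. Pads are 22 mm wide; open, the fingers measure 114 mm over their backs; the gripper's body (76 mm by 85 mm) begins 54 mm behind the grasp point. The pads swing forward as they close: fully open they stand 13 mm farther back than shut.
Start: joints at [1.077, 0.158, 1.597, -0, 1.386, -0.21], TCP at [0.161, 0.552, 0.242] pointing down, gripper open.
Joint ranges: [-2.91, 2.91], [-0.94, 2.29], [0.18, 2.7], [-1.29, 4.43], [0.17, 2.64], [-3, 3]. Speed limits (rad/s): [2.57, 2.57, 3.14, 3.14, 3.14, 3.14].

### API

Orientations are given as a unit quaternion [w, x, y, z].
In Python, from workcell import manip, cams, job_done gives the robot as it stands.
- The arm moves only by the tool jog_arm, never from a script. Its argument "commands" is text: rows parted by semicolons, each of 5 numbers parted by spaces: the shift along the world's x, y, z in cm, then the turn about the world's z in degrees, then the closure in counts, from 0 (fully open) to 255 (shut). A call has 1 to 5 rows; each row is the pose to reach, as a shift and turn from the pose commanded when the call began; what a row does not reach only later rows make up. A row lasts 1/10 s, in which the tool goes at most 50 mm and 8.59 degrees, less where a joint would pass 70% of its speed; a pose out of reach is approached as far as the arm can. A call with a gripper value outside its range is refused whole. The fingers move at their own pace and stop on an object; "grip_force" is the grip in N (left out, the last holds). Time passes only in rows, so rows that repeat a pose let the fingers close. It gives the time, the measured TCP pose, the force and the opening at its end, in the units of the state.
- manip.get_obs(): the state, without advancing time (a new reading comes with each control period).
- cams.snapshot(name): name is "side" or "top" or "wrist"; returns a dict with "img" (384x512x3 uint8, red, green, blue), "depth" (384x512 float32, m along the optical axis (not along the pixel's ray), 0 where there is no reading), "vfov" (degrees; the focal length in pixels is half the picture's height over the tangent of half this angle, whatever the lens; pixels are square), "cx", "cy" (the principal point, pixels), "dist_coeffs" ([k1, k2, p1, p2, k3] as OpenCV has them; the pictures are not rectified), "view" (4x4, takes a point from world to camera coordinates); the wrist camera has in their place "T_tool_cam" (4x4, takes a point from camera to tool coordinates, whose origin is the TCP and whose axes are the flange's). Camera axes: x right, y down, z forward; pixel columns grow to the right and rows downward; lengths in m; the calibration is good to about 2 mm. A picture is of the moment at which its call begins: read the wrist's pose just before it.
- job_done(): hands the job in, once; it reports no verdict.
The state is a dict: "time_s": time; "joint_positions": joint angles; "joint_velocities": joint speeds; "joint_efforts": joint torques, N m; "ee_pos": TCP position; "orientation": TCP orientation; "ft_force": force on the tool from outside, world axes, zero at the start; "moment": the same for the moment, N m; "opening": opening from 0.0 (shut) to 1.0 (fully open).
Only numpy, scipy, OpenCV 4.12 (cv2) and the standard library are available. Lean on these libraries where they do the work, as an engineer would, in place of code of your own. Each camera call takes 0.05 s, during which the arm holds its last target. There are 200 camera calls.

### The job

The round white box on the clicking (indexing) decorating wheel is to be painted on its next side. Turn that wheel by its upright peg, anticlockwise as seen from above, until the peg stands at the fourth click counted from the home post (120 degrees from the post), leave it settled in that click and let go, with the box still standing in the middle of the wheel.

Things in the scene. Friction and masses are not known exactly. Their poses are not given: they have to be found in the camera images.
- wheel (a joint): Angle in rad of the indexing wheel: 0 with the peg in line with the home post, growing anticlockwise seen from above. Sprung clicks every 0.524 rad (30 degrees); let go, it settles in the nearest. Fourth click: 2.094. It starts in click 0, 1 or 2. End stops at -0.17 and 2.79. Moving the peg over a click takes about 4 N.
- axis (a point): Centre of the indexing wheel's top face (aluminium disc, 250 mm wide), on its upright axis, 62 mm above the table; stays put. Its fixed foot, 310 mm wide, has a dark tick beyond the disc's edge for each click, and at click 0 the dark home post (16 by 24 mm, 50 mm high, 140 mm from the axis). The smaller plain wheel (no peg, no ticks, a vase on it) is not to be used.
- peg (a point): Centre of the top of the plain steel peg, upright on the indexing wheel near its rim: 18 mm in diameter, standing 50 mm above the wheel's top face (its top 112 mm above the table), centre line 110 mm from the axis. It goes round with the wheel.
- box: White porcelain lidded box standing loose in the middle of the indexing wheel: 113 mm in diameter, 54 mm high, 0.3 to 0.6 kg, black motif on its lid. Origin at the centre of its underside, z up. It turns with the wheel; its side is 44 mm from the peg's near side.
Not all that is in view belongs to the job. There is more than one size of the box; the job needs the smallest.

How it is judged:
At the end, for the whole second after the job is handed in: The indexing wheel rests, released, in its fourth click from the home post: its angle is 2.094 rad within 10 degrees (0.175 rad); the box stands upright on it within 20 mm of its middle, at rest (value of joint wheel between 1.919 and 2.269 rad and velocity of joint wheel between -0.1 and 0.1 rad/s and distance between box and axis below 0.02 m and angle between box's own z axis and vertical below 0.1 rad and linear speed of box below 0.03 m/s); the robot touches nothing.
It also fails if it takes over 40 s, if anything falls off the work surface, if the arm or the gripper's body presses on something with over 40 N, if the wrist force passes 120 N, or if a joint passes its speed limit or range.

## Working session

There is one attempt and no reset: what is moved stays moved. The work goes in short steps, Python scripts to look and compute and a tool call to move; the robot and the scene stay as the last step left them, time stands still between calls to the robot, and variables do not carry over. Pictures are saved under pics/ and viewed, about 8 in all and at most 12, crops included, and the job is handed in when it is done.

Besides the shell and the picture viewer there is one more tool, called after ">>>" in YAML: its name, and indented under it one key for each argument. jog_arm: Moves the arm, as the interface text tells. Its arguments: {"type":"object","properties":{"commands":{"type":"string"},"grip_force":{"type":"number"}},"required":["commands"]}

```bash
mkdir -p pics; ls
cat > h.py <<'E'
import numpy as np, cv2, pickle
from workcell import manip, cams, job_done
def snap(n,tag):
    o=manip.get_obs(); s=cams.snapshot(n); s['obs']=o
    pickle.dump(s,open(f'pics/{tag}.pkl','wb')); cv2.imwrite(f'pics/{tag}.png',s['img'][:,:,::-1]); return s
def load(tag): return pickle.load(open(f'pics/{tag}.pkl','rb'))
def cam2world(s):
    if 'view' in s: return np.linalg.inv(s['view'])
    from scipy.spatial.transform import Rotation as R
    q=s['obs']['orientation']; T=np.eye(4); T[:3,:3]=R.from_quat([q[1],q[2],q[3],q[0]]).as_matrix(); T[:3,3]=s['obs']['ee_pos']
    return T@s['T_tool_cam']
def ray(s,u,v):
    f=s['img'].shape[0]/2/np.tan(np.radians(s['vfov'])/2)
    K=np.array([[f,0,s['cx']],[0,f,s['cy']],[0,0,1]])
    p=cv2.undistortPoints(np.array([[[u,v]]],float),K,np.array(s['dist_coeffs'],float))[0,0]
    T=cam2world(s); return T[:3,3],T[:3,:3]@np.array([p[0],p[1],1])
def onz(s,u,v,z):
    o,d=ray(s,u,v); return o+d*(z-o[2])/d[2]
def bydepth(s,u,v):
    o,d=ray(s,u,v); return o+d*float(s['depth'][int(round(v)),int(round(u))])
E
python3 - <<'E'
from h import *
a=snap('top','top0');b=snap('side','side0')
im=np.vstack([a['img'],b['img']])[:,:,::-1]
cv2.imwrite('pics/both.png',cv2.resize(np.hstack([a['img'],b['img']])[:,:,::-1],(800,300)))
o=manip.get_obs();print(o)
E
```

```text
pics
{'time_s': 0.1, 'joint_positions': array([ 1.07692640e+00,  1.59010246e-01,  1.59812225e+00,  7.95529799e-06,
        1.38620566e+00, -2.10110918e-01]), 'joint_velocities': array([-7.40191927e-04, -6.90759906e-04, -3.80871923e-03, -1.51333749e-03,
       -5.46473578e-06, -1.26932766e-03]), 'joint_efforts': array([-7.07025702e-04, -3.96986568e+01, -3.32341397e+01, -1.74315264e-04,
        4.08463500e-03,  1.44638051e-05]), 'ee_pos': array([0.16074743, 0.55152078, 0.24139375]), 'orientation': array([-3.04565454e-04,  1.41404653e-01,  9.89951495e-01, -8.17893559e-04]), 'ft_force': array([-0.43991318,  0.18621844, -0.13815233]), 'moment': array([ 0.00086846,  0.02953845, -0.02828171]), 'opening': 0.9998627600286577}
```

View pics/top0.png

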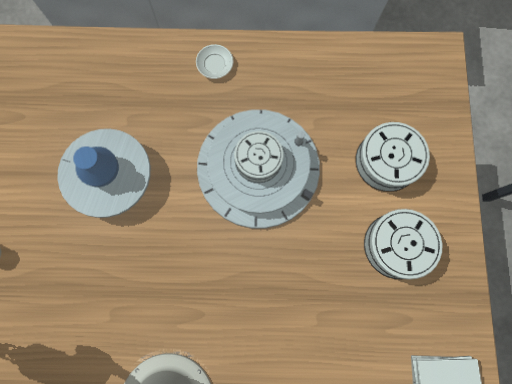

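View pics/side0.png

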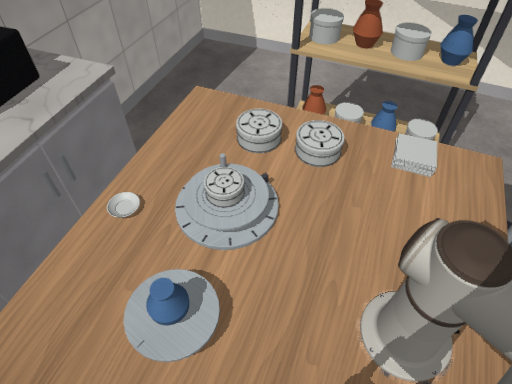

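The top picture shows these candidates:
- The indexing wheel with ticks at about (258,168), with the small box on it at (259,156).
- The plain wheel with the vase at (104,172), not to be used.
- Two larger boxes at (394,155) and (405,244).
- The peg, which looks to be at (300,141), and the post at about (308,195).

I'll check these in a crop.

Run:
```python
from h import *
s=load('top0')
c=s['img'][95:240,185:335,::-1]
cv2.imwrite('pics/crop.png',cv2.resize(c,None,fx=4,fy=4,interpolation=cv2.INTER_CUBIC))
print(np.linalg.inv(s['view']).round(3))
for u,v in [(258,168),(300,141),(308,195),(259,156)]:
    print(u,v,bydepth(s,u,v).round(3))
```

```text
[[ 0.019 -0.977  0.214  0.265]
 [-1.    -0.018  0.007 -0.18 ]
 [-0.003 -0.214 -0.977  1.031]
 [ 0.     0.     0.     1.   ]]
258 168 [ 0.52  -0.198  0.116]
300 141 [ 0.595 -0.297  0.089]
308 195 [ 0.473 -0.32   0.049]
259 156 [ 0.547 -0.199  0.119]
```

View pics/crop.png

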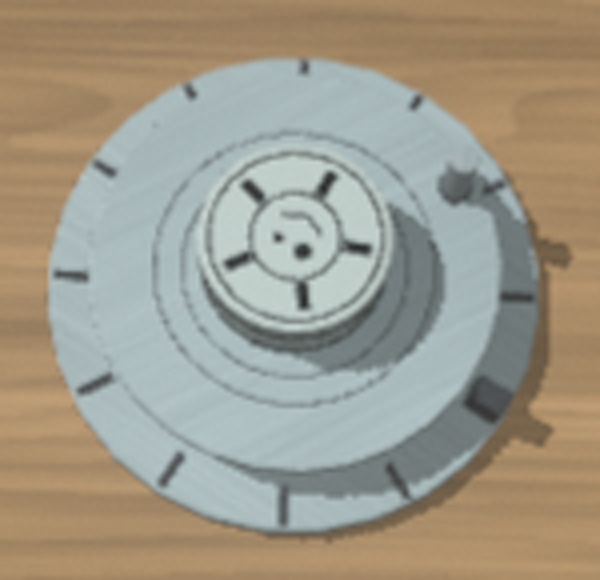

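The peg stands at click 2 (crop (458,182), next to the second tick anticlockwise from the dark home post at (487,398)). The target tick is at crop (304,67). Next I'll work out the positions.

Run:
```python
from h import *
s=load('top0')
P=lambda x,y:(185+x/4-.375,95+y/4-.375)
ax=onz(s,*P(298,268.5),.062); print('axis rings',ax.round(4))
# foot from opposite ticks
t=[(517,297),(493,187),(415,102),(304,67),(190,91),(104,169),(71,275),(95,384),(173,469),(283,507),(399,481)]
z=np.median([bydepth(s,*P(*p))[2] for p in t]);print('foot z',z)
W=np.array([onz(s,*P(*p),z)[:2] for p in t]);
A=np.c_[2*W,np.ones(len(W))];c=np.linalg.lstsq(A,(W**2).sum(1),rcond=None)[0];print('tick circle',c[:2],np.sqrt(c[2]+c[:2]@c[:2]))
d=W-c[:2];print(np.degrees(np.arctan2(d[:,1],d[:,0])).round(1))
for q in [(450,175),(455,178),(458,182)]:
    p=onz(s,*P(*q),.112); v=p[:2]-c[:2]; print('peg',p.round(4),np.hypot(*v),np.degrees(np.arctan2(v[1],v[0])), bydepth(s,*P(*q)).round(3))
b=onz(s,*P(296,236),.116);print('box',b)
```

```text
axis rings [ 0.5505 -0.201   0.062 ]
foot z 0.02003340820138022
tick circle [ 0.55520516 -0.1996007 ] 0.14175058403750168
[ -93.5  -63.1  -32.3   -1.8   28.8   59.7   89.7  119.4  149.1  178.1
 -152.5]
peg [ 0.5935 -0.2872  0.112 ] 0.09558137398927254 -66.34921810576482 [ 0.596 -0.288  0.104]
peg [ 0.5918 -0.29    0.112 ] 0.09754388627098828 -67.9834086757545 [ 0.595 -0.291  0.103]
peg [ 0.5894 -0.2917  0.112 ] 0.09827633902147076 -69.65736081490635 [ 0.595 -0.294  0.095]
box [ 0.55387594 -0.19849004  0.116     ]
```

>>> jog_arm:
  commands: "0.5 -3 3 -2 0; 2 -7 6 -4 0; 4 -11 8 -6 0; 6 -15 8 -9 0; 8 -19 8 -12 0"

```text
time_s: 0.6
ee_pos: [0.2415, 0.3606, 0.3229]
orientation: [0.001, 0.245, 0.97, 0.001]
ft_force: [1.0, -0.1, 0.9]
opening: 1.001
```

>>> jog_arm:
  commands: "2 -4.4 0 -2 0; 4.5 -8.8 0 -4 0; 7 -13.2 0 -6 0; 9 -17.5 0 -9 0; 11 -22 0 -12 0"

```text
time_s: 1.1
ee_pos: [0.3512, 0.1401, 0.3221]
orientation: [0.0, 0.345, 0.939, 0.0]
ft_force: [1.4, 0.1, 0.5]
opening: 1.001
```

>>> jog_arm:
  commands: "2 -4.4 0 -2 0; 4.5 -8.8 0 -4 0; 7 -13.2 0 -6 0; 9 -17.5 0 -9 0; 11 -22 0 -12 0"

```text
time_s: 1.6
ee_pos: [0.4614, -0.08, 0.3219]
orientation: [-0.0, 0.442, 0.897, 0.0]
ft_force: [1.4, 0.9, -0.1]
opening: 0.997
```

>>> jog_arm:
  commands: "2 -4 0 -2 0; 4.5 -8 0 -4 0; 7 -12 0 -6 0; 9 -16 0 -8 0; 9 -19 0 -10 0"

```text
time_s: 2.1
ee_pos: [0.552, -0.2702, 0.3206]
orientation: [-0.001, 0.518, 0.856, 0.0]
ft_force: [-0.1, 0.2, -1.1]
opening: 0.998
```

Run:
```python
from h import *
s=snap('wrist','w1'); o=s['obs'];print(o['time_s'],o['ee_pos'],o['orientation'],o['joint_positions'],s['vfov'])
print(s['T_tool_cam'].round(3))
```

```text
2.1 [ 0.55197389 -0.27017967  0.32062539] [-7.72253403e-04  5.17733206e-01  8.55541766e-01  1.35670526e-04] [-6.51607817e-01  2.22933084e-01  1.36990651e+00  1.04225064e-04
  1.55031775e+00 -1.13400743e+00] 68.06882638940984
[[ 0.    -0.953 -0.302  0.077]
 [ 1.     0.     0.001 -0.001]
 [-0.001 -0.302  0.953 -0.131]
 [ 0.     0.     0.     1.   ]]
```

View pics/w1.png

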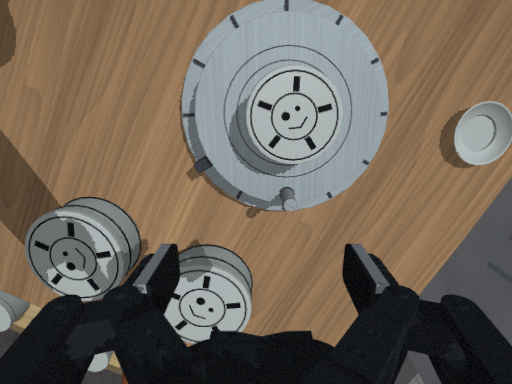

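The wrist picture shows the wheel with the peg at about (289,200), with its top end at about (290,205). The post is at (204,165), so the peg is two ticks on. The two larger boxes lie nearby at (205,300) and (75,255). I'll work out the peg position and the clearances.

Run:
```python
from h import *
s=load('w1')
for q in [(290,204),(290,205),(290,206)]: print('peg',onz(s,*q,.112).round(4),bydepth(s,*q).round(4))
t=[(340,19),(375,61),(383,114),(366,162),(329,195),(242,206),(189,114),(198,63),(236,20),(287,4)]
W=np.array([onz(s,*p,.02)[:2] for p in t]);A=np.c_[2*W,np.ones(len(W))];c=np.linalg.lstsq(A,(W**2).sum(1),rcond=None)[0]
d=W-c[:2];print('ticks',c[:2],np.sqrt(c[2]+c[:2]@c[:2]),np.degrees(np.arctan2(d[:,1],d[:,0])).round(1))
p=onz(s,290,205,.112)[:2]-c[:2];print(np.hypot(*p),np.degrees(np.arctan2(p[1],p[0])))
print('boxlid',bydepth(s,295,117).round(3),'bigbox',bydepth(s,205,305).round(3),bydepth(s,203,262).round(3))
D=s['depth'][180:215,278:302];i=[(u,v) for v in range(180,215) for u in range(278,302) if bydepth(s,u,v)[2]>.105]
print('pegtop mean',np.mean([bydepth(s,*q) for q in i],0),np.mean(i,0),len(i))
t=load('top0');
for q in [(394,155),(374,146),(360,160),(215,62)]: print(q,bydepth(t,*q).round(3))
```

```text
peg [ 0.6057 -0.294   0.112 ] [ 0.6062 -0.2944  0.1102]
peg [ 0.6064 -0.2951  0.112 ] [ 0.6067 -0.2955  0.1107]
peg [ 0.6071 -0.2963  0.112 ] [ 0.607  -0.2962  0.1123]
ticks [ 0.55645997 -0.20279701] 0.14655682475731277 [  88.7   59.4   29.6   -0.3  -31.2  -87.6 -154.   176.9  146.   117.9]
0.10497744351019687 -61.599367918053154
boxlid [ 0.558 -0.198  0.115] bigbox [ 0.579 -0.516  0.077] [ 0.546 -0.452  0.066]
pegtop mean [ 0.6042006  -0.29357664  0.11532681] [289.47770701 203.87898089] 157
(394, 155) [ 0.567 -0.519  0.08 ]
(374, 146) [ 0.589 -0.473  0.079]
(360, 160) [ 0.563 -0.447  0.05 ]
(215, 62) [ 0.844 -0.08   0.005]
```

>>> jog_arm:
  commands: "2.7 -1.3 -3 0 0; 5.4 -2.6 -7 0 0; 5.4 -2.6 -11 0 0; 5.4 -2.6 -14 0 0; 5.4 -2.6 -14 0 0"

```text
time_s: 2.65
ee_pos: [0.6018, -0.2916, 0.1753]
orientation: [-0.006, 0.517, 0.856, 0.001]
ft_force: [-0.7, -0.0, -1.0]
opening: 0.997
```

Run:
```python
from h import *
s=snap('wrist','w2'); print(s['obs']['ee_pos'])
i=[(u,v) for v in range(150,384) for u in range(200,330) if s['depth'][v,u]>0.1 and .106<bydepth(s,u,v)[2]<.118 and np.hypot(*(bydepth(s,u,v)[:2]-[.606,-.296]))<.03]
print('pegtop',np.mean([bydepth(s,*q) for q in i],0),np.mean(i,0),len(i))
```

```text
[ 0.60183723 -0.29159643  0.17531332]
pegtop [ 0.60536766 -0.29436678  0.11111195] [264.45248869 217.6199095 ] 442
```

View pics/w2.png

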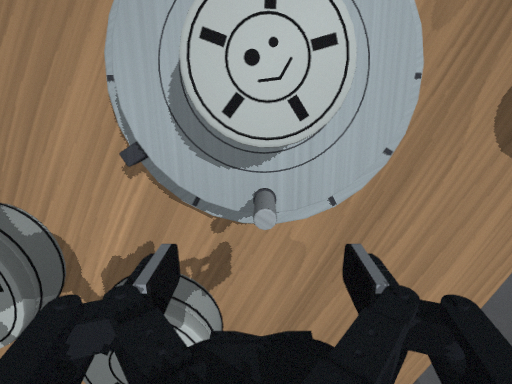

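Peg top is at (264,218), centred between the jaws. Now I'll go down around it.

>>> jog_arm:
  commands: "0 0 0 0 0; 0 0 -2 0 0; 0 0 -4 0 0; 0 0 -6 0 0; 0 0 -6 0 0"

```text
time_s: 3.2
ee_pos: [0.6046, -0.2937, 0.1221]
orientation: [-0.001, 0.517, 0.856, 0.0]
ft_force: [-0.9, 0.2, -0.5]
opening: 1.0
```

>>> jog_arm:
  commands: "0.1 -0.2 -1.5 0 0; 0.1 -0.2 -2.7 0 0; 0.1 -0.2 -3.7 0 0; 0.1 -0.2 -3.7 0 0; 0.1 -0.2 -3.7 0 0"
  grip_force: 25

```text
time_s: 3.7
ee_pos: [0.606, -0.296, 0.0851]
orientation: [-0.0, 0.517, 0.856, 0.0]
ft_force: [0.2, 0.1, 0.5]
opening: 1.0
```

>>> jog_arm:
  commands: "0 0 0 0 110; 0 0 0 0 140; 0 0 0 0 160; 0 0 0 0 175; 0 0 0 0 190"
  grip_force: 25

```text
time_s: 4.2
ee_pos: [0.6061, -0.2961, 0.0854]
orientation: [0.0, 0.517, 0.856, -0.0]
ft_force: [-0.3, 1.2, 0.0]
opening: 0.255
```

>>> jog_arm:
  commands: "0 0 0 0 200; 0 0 0 0 210; 0 0 0 0 210; 0 0 0 0 210; 0 0 0 0 210"

```text
time_s: 4.7
ee_pos: [0.6064, -0.2959, 0.0855]
orientation: [0.0, 0.517, 0.856, 0.0]
ft_force: [3.0, 1.6, 1.4]
opening: 0.202
```

The peg is gripped (opening 17 mm, small forces). Next I'll compute the arc rows, 3° per row.

Run:
```python
import numpy as np
for k in range(4):
    a0=-62+15*k; print('; '.join('%.2f %.2f 0 %d 210'%(11*(np.cos(np.radians(a0+d))-np.cos(np.radians(a0))),11*(np.sin(np.radians(a0+d))-np.sin(np.radians(a0))),d) for d in (3,6,9,12,15)))
```

```text
0.50 0.28 0 3 210; 0.99 0.59 0 6 210; 1.46 0.93 0 9 210; 1.91 1.29 0 12 210; 2.34 1.67 0 15 210
0.41 0.40 0 3 210; 0.80 0.83 0 6 210; 1.17 1.27 0 9 210; 1.51 1.74 0 12 210; 1.83 2.22 0 15 210
0.29 0.50 0 3 210; 0.56 1.01 0 6 210; 0.80 1.53 0 9 210; 1.01 2.07 0 12 210; 1.19 2.61 0 15 210
0.15 0.55 0 3 210; 0.28 1.12 0 6 210; 0.37 1.69 0 9 210; 0.44 2.26 0 12 210; 0.47 2.83 0 15 210
```

>>> jog_arm:
  commands: "0.5 0.3 0 3 210; 1.0 0.6 0 6 210; 1.45 0.95 0 9 210; 1.9 1.3 0 12 210; 2.35 1.65 0 15 210"

```text
time_s: 5.2
ee_pos: [0.6283, -0.2806, 0.0855]
orientation: [-0.001, 0.4, 0.916, -0.001]
ft_force: [-4.5, -0.1, 4.2]
opening: 0.197
```

>>> jog_arm:
  commands: "0.4 0.4 0 3 210; 0.8 0.85 0 6 210; 1.15 1.25 0 9 210; 1.5 1.75 0 12 210; 1.85 2.2 0 15 210"

```text
time_s: 5.7
ee_pos: [0.6477, -0.2578, 0.0855]
orientation: [-0.0, 0.277, 0.961, -0.0]
ft_force: [-1.9, 0.5, 3.4]
opening: 0.205
```

Going well.

>>> jog_arm:
  commands: "0.3 0.5 0 3 210; 0.55 1.0 0 6 210; 0.8 1.55 0 9 210; 1.0 2.05 0 12 210; 1.2 2.6 0 15 210"

```text
time_s: 6.2
ee_pos: [0.6593, -0.2335, 0.0855]
orientation: [-0.0, 0.15, 0.989, -0.001]
ft_force: [-1.8, -4.2, 2.4]
opening: 0.203
```

>>> jog_arm:
  commands: "0.15 0.55 0 3 210; 0.3 1.1 0 6 210; 0.35 1.7 0 9 210; 0.45 2.25 0 12 210; 0.45 2.85 0 15 210"

```text
time_s: 6.7
ee_pos: [0.665, -0.2037, 0.0855]
orientation: [0.001, 0.019, 1.0, -0.001]
ft_force: [4.4, -1.0, -0.8]
opening: 0.201
```

>>> jog_arm:
  commands: "0 0 0 0 210; 0 0 0 0 210; 0 0 0 0 170; 0 0 0 0 140; 0 0 0 0 100"

```text
time_s: 7.2
ee_pos: [0.6639, -0.2035, 0.0849]
orientation: [-0.001, 0.02, 1.0, -0.0]
ft_force: [-0.0, 0.9, 0.7]
opening: 0.599
```

>>> jog_arm:
  commands: "0 0 0 0 50; 0 0 0 0 0; 0 0 0 0 0; 0 0 0 0 0; 0 0 0 0 0"

```text
time_s: 7.7
ee_pos: [0.6645, -0.203, 0.0853]
orientation: [-0.0, 0.02, 1.0, -0.0]
ft_force: [-0.3, 0.1, -0.5]
opening: 0.998
```

Now straight up, then back clear of the wheel for a look.

>>> jog_arm:
  commands: "0 0 1 0 0; 0 0 3 0 0; 0 0 6 0 0; 0 0 10 0 0; 0 0 14 0 0"

```text
time_s: 8.2
ee_pos: [0.6642, -0.2029, 0.2272]
orientation: [-0.0, 0.02, 1.0, 0.0]
ft_force: [0.5, -1.0, 0.2]
opening: 0.998
```

>>> jog_arm:
  commands: "-1 2 2 0 0; -3 5 4 0 0; -5 9 5 0 0; -5 9 5 0 0; -5 9 5 0 0"

```text
time_s: 8.7
ee_pos: [0.6146, -0.1124, 0.2767]
orientation: [0.001, 0.019, 1.0, -0.001]
ft_force: [-0.1, 0.2, -0.5]
opening: 1.0
```

Run:
```python
from h import *
s=snap('wrist','w3'); t=snap('top','top1'); print(s['obs']['ee_pos'],s['obs']['ft_force'])
cv2.imwrite('pics/fin.png',np.hstack([cv2.resize(s['img'][:,:,::-1],(400,300)),cv2.resize(t['img'][75:262,170:419,::-1],(400,300),interpolation=cv2.INTER_CUBIC)]))
```

```text
[ 0.61459644 -0.11244771  0.27671471] [-0.12654726  0.24432799 -0.49304264]
```

View pics/fin.png

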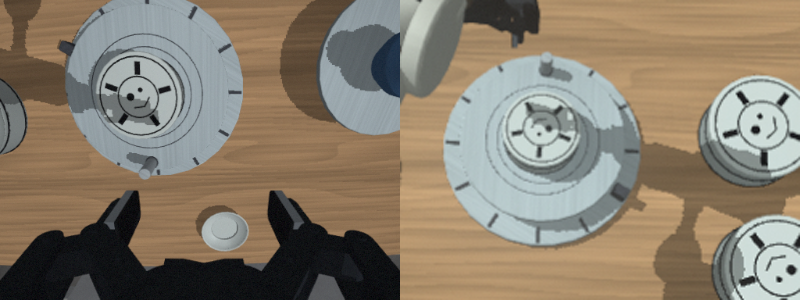

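In the left (wrist) half the peg is at (148,170) and the box at (138,92). In the right (top) half the peg is at (546,62) by the tick 4 steps anticlockwise from the post at (620,190). One numeric check follows.

Run:
```python
from h import *
c=np.array([.555,-.1995])
for n in ('w3','top1'):
    s=load(n)
    P=[]
    for v in range(0,384):
        for u in range(0,512):
            if s['depth'][v,u]>.1:
                p=bydepth(s,u,v)
                if .1<p[2]<.125 and np.hypot(*(p[:2]-c))<.14: P.append(p)
    P=np.array(P); r=np.hypot(*(P[:,:2]-c).T)
    B=P[(r<.085)&(P[:,2]>.107)];G=P[r>.09].mean(0)
    e=cv2.minEnclosingCircle(B[:,:2].astype(np.float32));print(n,'box centre off axis',np.array(e[0])-c,e[1],'lid plane z std',B[:,2].std(),'peg',G,np.degrees(np.arctan2(G[1]+.1995,G[0]-.555)))
```

```text
w3 box centre off axis [-0.00100928  0.00289305] 0.05673891678452492 lid plane z std 0.0008895996839673025 peg [ 0.66241267 -0.20106151  0.11003817] -0.8328773583230357
top1 box centre off axis [-0.003726    0.00372977] 0.056861598044633865 lid plane z std 0.0018584694363815984 peg [ 0.65903435 -0.201653    0.11013448] -1.185569925312996
```

```bash
python3 -c "
from h import *
print(manip.get_obs()['time_s'],job_done())"
```

```text
the job is handed in; nothing more can be done
8.8 None
```

The wheel now stands in its fourth click, released, and the job is handed in at 8.8 s. I gripped the peg at click 2, took it 60° anticlockwise round its arc, let go and drew the arm clear.

- **Wheel angle:** the last pictures put the peg at about -1° azimuth, and the fourth tick measured between 0 and -2°. That is well inside the 10° limit.
- **Box:** it stands level, 3 mm (wrist camera) to 5 mm (top camera) from the wheel's middle; the limit is 20 mm.
- **Contact:** the arm is clear of everything. Readings after each move stayed below about 7 N.

No check failed. The only disagreement was the first top-camera estimate of the peg's radius, about 12 mm short. I replaced it with the closer wrist view before gripping.

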